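# Take the twist-lock cap off a spindle of unknown hand

### The job

Someone left the handled can standing on the cap of the small upright spindle head. Lift the can off by its handle and stand it upright on the bench beside, then take the cap off the spindle: it is a twist-lock whose hand nobody knows, so try gently to loosen it both ways and do not force or yank it, and leave the turned handle, the folding rule and the brush alone. Finish while still holding the cap in the gripper, right way up and still, lifted well clear above the spindle head; do not put it down.

Things in the scene. Friction and masses are not known exactly. Their poses are not given: they have to be found in the camera images.
- can: Round bare-metal can, 76 mm diameter, 80 mm high (filler plug to 90 mm), with an arched handle over its top; about 0.25 to 0.45 kg. Starts standing on the cap, its base 83 mm above the bench. Origin: centre of its underside, z up.
- can_handle (a point): Centre of the level grip part of the can's fixed handle: round steel bar 10 mm thick, 60 mm long along the can's own y axis, its centre 128 mm above the can's underside. Axes as the can's.
- cap: Plain round dark steel cap, 58 mm diameter (60 over its flutes), 38 mm high, 0.15 kg. Origin: centre of its rim (underside), z up. Quarter-turn twist-lock, unknown hand: one way it meets a hard stop within 0.3 rad; the other way, turned 0.9 to 1.9 rad from its start (1.1 to 1.9 from that stop), it lifts straight off. It does not rise while turning; locked, it lifts only about 2 mm.
- cap_grip (a point): Point on the cap's axis 26 mm above its rim: good TCP height to grip its round side from above at any yaw. The cap has 1.5 mm of sideways play and turns with up to 0.2 N m; at the stop the moment rises to 0.3 or more, and fingers gripping with 40 N (which is enough) slip at about 0.4. Gripped with 100 N and wrenched on it is forced.
- hub: Grey cast spindle head fixed to the bench: foot 110 mm diameter and 14 mm high, narrowing to a column 70 mm in diameter whose flat top, on which the cap's rim stands, is 45 mm above the bench. Inside the cap a steel spindle end rises a further 18 mm. Origin: centre of its underside, on the spindle axis, z up.
- turned_handle: Small turned wooden tool handle with a brass ferrule, 53 x 96 x 18 mm, lying on the bench beyond and to the right of the spindle head. Bystander: leave alone. Origin: centre of its underside.
- rule: Folded wooden rule, 16 x 203 x 15 mm, long along its y axis, lying on the bench beyond the spindle head. Bystander: leave alone. Origin: centre of its underside.
- brush: Round paint brush, 23 x 201 x 18 mm, long along its own y axis, lying on the bench some 27 to 42 cm to the right of the spindle head. Bystander: leave alone. Origin: centre of its underside.

How it is judged:
On the way, in this order (a step that is already met when the one before it is completed fails the run):
1. the can is lifted off the cap (height (world z) of can above 0.1 m and contact force between the fingers and can above 0.5 N and contact force between can and cap below 0.05 N), for 0.2 s.
2. the can stands upright on the bench, let go (height (world z) of can below 0.008 m and angle between can's own z axis and vertical below 0.1 rad and contact force between the fingers and can below 0.1 N and contact force between can and hub below 0.1 N and contact force between can and cap below 0.1 N and linear speed of can below 0.03 m/s), for 0.3 s.
3. the cap is off the spindle, held by the gripper (z of cap in the frame of hub above 0.085 m and contact force between the fingers and cap above 0.5 N and contact force between cap and hub below 0.05 N), for 0.2 s.
At the end, for the whole second after the job is handed in: The gripper holds the cap still and upright (within 20 degrees), its rim at least 40 mm above the top of the spindle head (85 mm above the bench) and over it (axes within 80 mm), touching neither the head nor the can; the can stands upright on the bench, released, touching neither head nor cap (all of step 2 and all of step 3 and horizontal distance between cap and hub below 0.08 m and angle between cap's own z axis and vertical below 0.35 rad and linear speed of cap below 0.03 m/s); the arm keeps its last pose, push and grip.
It fails at once if the turned handle, the rule or the brush moved by more than 20 mm (distance of any of turned_handle, rule, brush from where it was at the start of the episode above 0.02 m).
It fails at once if the cap is forced or yanked: more than 150 N between cap and spindle head (contact force between cap and hub above 150 N).
It fails at once if the can is dropped (contact force between the fingers and can below 0.05 N and contact force between can and cap below 0.05 N and height (world z) of can above 0.02 m and linear speed of can above 0.3 m/s).
It fails at once if the can is tipped over (45 degrees) (angle between can's own z axis and vertical above 0.8 rad).
It also fails if it takes over 54 s, if anything falls off the work surface, if the arm or the gripper's body presses on something with over 40 N, if the wrist force passes 120 N, or if a joint passes its speed limit or range.

### The arm

A 6-joint arm with a two-finger parallel gripper is mounted at the origin on the work surface; the furniture and walls round the work are solid. World frame = base frame: x ahead of the robot, y to its left, z up, the work surface at z = 0. Lengths are in m, angles in rad, forces in N, time in s.
With the tool pointing down it reaches from about 0.4 to 0.825 m from the base axis. Payload 7 kg.
Tool frame: the origin (TCP) lies between the finger pads, 19 mm behind the fingertips; this is the grasp point; z points along the fingers, y is the direction in which the jaws open and shut (so a half turn about z gives the same grasp; the last joint's range is limited). The gripper opens to 88 mm and grips with 3 to 60 N. Pads are 19 mm wide; open, the fingers measure 130 mm over their backs; the gripper's body (78 mm by 193 mm) begins 47 mm behind the grasp point.
Start: joints at [-0.83, 0.359, 0.012, 0, -1.224, -0.288], TCP at [0.295, -0.607, 0.245] pointing down, gripper open.
Joint ranges: [-3.07, 3.07], [-1.43, 2.12], [-1.02, 1.25], [-3.03, 1.67], [-3.05, -0], [-3.03, 3.03]. Speed limits (rad/s): [2.39, 2.39, 3.01, 3.14, 3.14, 3.14].

### API

Orientations are given as [roll, pitch, yaw] about the fixed x, y, z axes, in that order (R = Rz(yaw) Ry(pitch) Rx(roll)).
In Python, from station import arm gives the robot as it stands.
- The arm moves only by the shell command python3 -m inch 'ROWS' [FORCE]. ROWS is text: rows parted by semicolons, each of 7 numbers parted by spaces: the closure, from 0 (fully open) to 1 (shut), then the shift along the tool's x, y, z each as a share of 300 mm, from -1 to 1, then the turn, a rotation vector about the tool's x, y, z each as a share of 60 degrees, from -1 to 1. In form: grip tx ty tz rx ry rz; .... A call has 1 to 12 rows; each row is the pose to reach, as a shift and turn from the pose commanded when the call began, along the tool's axes at that moment; what a row does not reach only later rows make up. A row lasts 1/10 s, in which the tool goes at most 50 mm and 8.59 degrees, less where a joint would pass 70% of its speed; a pose out of reach is approached as far as the arm can. A call with a number of a shift or a turn outside -1 to 1 is refused whole. A call with a gripper value outside its range is refused whole. The fingers move at their own pace and stop on an object; FORCE is the grip in N (left out, the last holds). Time passes only in rows, so rows that repeat a pose let the fingers close. It gives the time, the measured TCP pose, the force and the opening at its end, in the units of the state.
- arm.get_state(): the state, without advancing time (a new reading comes with each control period).
- arm.grab_frame(name): name is "scene" or "top" or "wrist"; returns a dict with "img" (384x512x3 uint8, red, green, blue), "range_z" (384x512 float32, m along the optical axis (not along the pixel's ray), 0 where there is no reading), "fx", "fy", "cx", "cy" (pixels), "dist" ([k1, k2, p1, p2, k3] as OpenCV has them; the pictures are not rectified), "extrinsics" (4x4, takes a point from world to camera coordinates); the wrist camera has in their place "tool_from_camera" (4x4, takes a point from camera to tool coordinates, whose origin is the TCP and whose axes are the flange's). Camera axes: x right, y up, looking along -z (the intrinsics and any distortion apply to the point x, -y, -z); pixel columns grow to the right and rows downward; lengths in m; the calibration is good to about 2 mm. A picture is of the moment at which its call begins: read the wrist's pose just before it.
- arm.job_done(): hands the job in, once; it reports no verdict.
The state is a dict: "t": time; "q": joint angles; "qd": joint speeds; "joint_efforts": joint torques, N m; "eef_pos": TCP position; "ee_rot": TCP orientation; "force": force on the tool from outside, world axes, zero at the start; "moment": the same for the moment, N m; "width": finger opening in m.
Only numpy, scipy, OpenCV 4.12 (cv2) and the standard library are available. Lean on these libraries where they do the work, as an engineer would, in place of code of your own. Each camera call takes 0.05 s, during which the arm holds its last target.

## Working session

There is one attempt and no reset: what is moved stays moved. The work goes in short steps, Python scripts to look and compute and a shell command to move; the robot and the scene stay as the last step left them, time stands still between calls to the robot, and variables do not carry over. Pictures are saved under pics/ and viewed, and the job is handed in when it is done.

```bash
ls; mkdir -p pics
python3 - <<'E'
from station import arm
import cv2,numpy as np
s=arm.get_state(); print({k:np.round(v,4) for k,v in s.items()})
for n in ("scene","top"):
    f=arm.grab_frame(n); cv2.imwrite(f"pics/{n}0.png",f["img"][:,:,::-1]); print(n,f["fx"],f["fy"],f["cx"],f["cy"],f["dist"]); print(np.round(f["extrinsics"],4))
    np.savez(f"{n}0.npz",**f)
E
```

```text
pics
{'t': np.float64(0.0), 'q': array([-8.2990e-01,  3.5940e-01,  1.1000e-02, -4.0000e-04, -1.2241e+00,
       -2.8810e-01]), 'qd': array([ 0.0004,  0.0007, -0.0002,  0.0006,  0.    ,  0.0007]), 'joint_efforts': array([-1.60000e-03, -5.82716e+01,  2.93036e+01,  6.99690e+00,
        6.40000e-03, -2.00000e-04]), 'eef_pos': array([ 0.2951, -0.6066,  0.2444]), 'ee_rot': array([ 3.1399e+00, -2.0000e-04, -2.6889e+00]), 'force': array([ 0.2132, -0.1759, -0.1176]), 'moment': array([-0.0315,  0.0312,  0.0059]), 'width': np.float64(0.0875)}
scene 354.020498755628 354.020498755628 248.5798207242581 186.14794823399905 [-0.00610257  0.          0.          0.          0.        ]
[[ 0.7551 -0.6556  0.0011 -0.497 ]
 [ 0.3685  0.4259  0.8263 -0.3067]
 [-0.5422 -0.6235  0.5632 -0.664 ]
 [ 0.      0.      0.      1.    ]]
top 392.291759578372 392.291759578372 256.74650246267754 193.68365705477555 [-0.06086038  0.          0.          0.          0.        ]
[[-0.0143 -0.9994  0.0304 -0.1044]
 [ 0.9876 -0.0094  0.1568 -0.5893]
 [-0.1564  0.0323  0.9872 -0.886 ]
 [ 0.      0.      0.      1.    ]]
```

View pics/scene0.png

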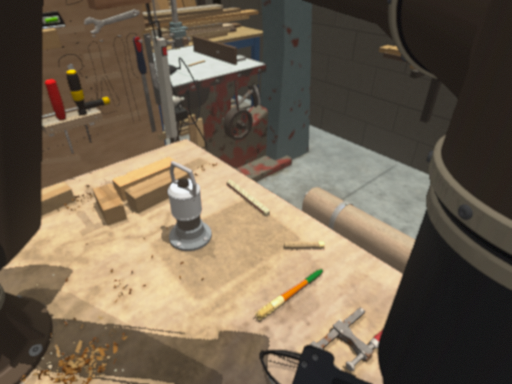

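View pics/top0.png

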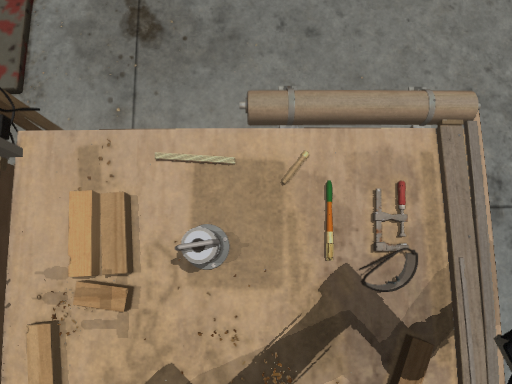

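```bash
cat > h.py <<'E'
import numpy as np,cv2
def cloud(f,us=None):
    K=np.array([[f["fx"],0,f["cx"]],[0,f["fy"],f["cy"]],[0,0,1]],float)
    H,W=f["range_z"].shape
    u,v=np.meshgrid(np.arange(W),np.arange(H))
    p=cv2.undistortPoints(np.stack([u,v],-1).reshape(-1,1,2).astype(np.float64),K,np.array(f["dist"],float)).reshape(H,W,2)
    z=f["range_z"].astype(float)
    c=np.stack([p[...,0]*z,-p[...,1]*z,-z],-1)
    return c, z>0
def world(f):
    c,ok=cloud(f); E=np.linalg.inv(np.array(f["extrinsics"])); 
    return c@E[:3,:3].T+E[:3,3], ok
E
python3 - <<'E'
import numpy as np,cv2
from h import *
for n in ("top","scene"):
    f=dict(np.load(n+"0.npz")); w,ok=world(f)
    np.save(n+"_w.npy",w)
    # region near hub
    m=ok&(w[...,0]>0.3)&(w[...,0]<0.9)&(w[...,1]>-0.3)&(w[...,1]<0.3)
    sub=(slice(190,300),slice(150,260)) if n=="top" else (slice(150,260),slice(150,230))
    mm=np.zeros_like(m); mm[sub]=True; m&=mm
    P=w[m]; print(n,"bench z",np.percentile(P[:,2],[2,20,50,98]))
    for a,b in((.195,.24),(.165,.175),(.15,.195),(.1,.155),(.045,.083),(.005,.013),(.02,.042)):
        Q=P[(P[:,2]>a)&(P[:,2]<b)]
        if len(Q)<3: print(a,b,len(Q));continue
        print(a,b,len(Q),"mean",Q.mean(0).round(4),"min",Q.min(0).round(4),"max",Q.max(0).round(4))
    Q=P[(P[:,2]>.195)&(P[:,2]<.24)]
    if len(Q)>5:
        d=Q[:,:2]-Q[:,:2].mean(0); U,S,V=np.linalg.svd(d,full_matrices=False); pr=d@V[0]; print("dir",V[0],np.degrees(np.arctan2(V[0][1],V[0][0])),"ext",pr.min(),pr.max(),(d@V[1]).min(),(d@V[1]).max())
f=dict(np.load("top0.npz"))
im=f["img"][200:290,150:250,::-1]; cv2.imwrite("pics/topc.png",cv2.resize(im,None,fx=6,fy=6,interpolation=2))
f=dict(np.load("scene0.npz"))
im=f["img"][150:255,140:240,::-1]; cv2.imwrite("pics/scenec.png",cv2.resize(im,None,fx=5.5,fy=5.5,interpolation=2))
E
```

```text
top bench z [-0.00324412 -0.00101535  0.00060763  0.17412287]
0.195 0.24 212 mean [0.4659 0.0111 0.2135] min [ 0.4564 -0.0256  0.1951] max [0.4755 0.0526 0.2196]
0.165 0.175 86 mean [0.4634 0.0129 0.1725] min [ 0.4492 -0.0237  0.1651] max [0.4789 0.0488 0.1749]
0.15 0.195 880 mean [0.4649 0.0124 0.1611] min [ 0.4286 -0.0288  0.15  ] max [0.5027 0.0561 0.1937]
0.1 0.155 173 mean [0.4629 0.0047 0.1465] min [ 0.4285 -0.0236  0.104 ] max [0.5029 0.0509 0.155 ]
0.045 0.083 5 mean [ 0.4679 -0.0207  0.0465] min [ 0.454  -0.0217  0.0451] max [ 0.4819 -0.0192  0.0475]
0.005 0.013 320 mean [ 0.4584 -0.0043  0.0105] min [ 0.347  -0.1105  0.005 ] max [0.6057 0.1436 0.013 ]
0.02 0.042 44 mean [ 0.4603 -0.0185  0.0275] min [ 0.4332 -0.0271  0.02  ] max [ 0.5023 -0.0032  0.0417]
dir [ 0.15507471 -0.98790275] -81.07887097508743 ext -0.042144910223035306 0.03715320721923252 -0.004979070344298977 0.005175412357628277
scene bench z [-0.0045097  -0.00280788 -0.00097318  0.1909756 ]
0.195 0.24 140 mean [0.4635 0.0071 0.2086] min [ 0.4546 -0.0274  0.1951] max [0.4737 0.0461 0.2154]
0.165 0.175 109 mean [0.463  0.0107 0.1699] min [ 0.4507 -0.0311  0.165 ] max [0.4779 0.0505 0.1747]
0.15 0.195 528 mean [0.4577 0.0043 0.1632] min [ 0.4282 -0.0322  0.1502] max [0.4986 0.0556 0.1947]
0.1 0.155 644 mean [ 0.4504 -0.0116  0.1301] min [ 0.4265 -0.0289  0.1003] max [0.4986 0.0483 0.155 ]
0.045 0.083 788 mean [0.5038 0.1621 0.0543] min [ 0.4292 -0.0243  0.045 ] max [0.5986 0.2994 0.0829]
0.005 0.013 460 mean [0.4639 0.0164 0.0096] min [ 0.3514 -0.0444  0.005 ] max [0.7232 0.2817 0.013 ]
0.02 0.042 378 mean [0.4722 0.0814 0.0321] min [ 0.4297 -0.0257  0.02  ] max [0.5915 0.2802 0.042 ]
dir [ 0.16117049 -0.98692658] -80.72515789124328 ext -0.039857677408467025 0.03507932943896903 -0.006437763741084712 0.003480891151899869
```

View pics/topc.png

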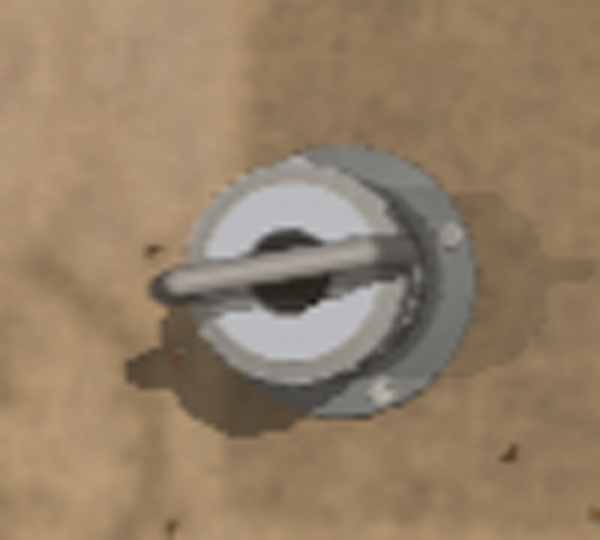

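View pics/scenec.png

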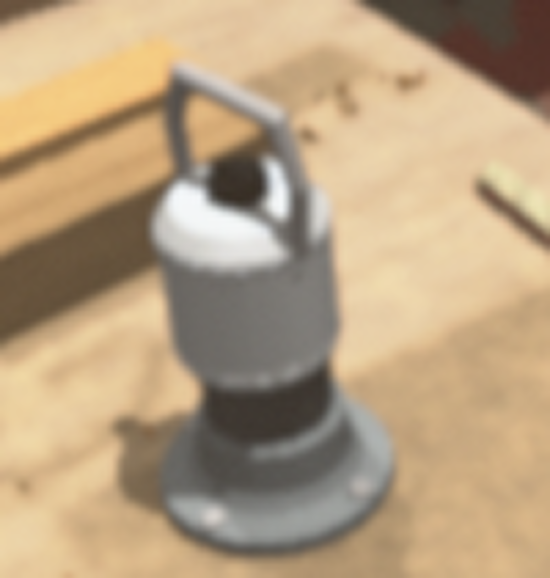

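```bash
cat > go.py <<'E'
import sys,numpy as np
from scipy.spatial.transform import Rotation as R
from station import arm
s=arm.get_state(); p=np.array(s["eef_pos"]); r=R.from_euler("xyz",s["ee_rot"])
x,y,z,yaw=map(float,sys.argv[1:5])
t=R.from_euler("xyz",[np.pi,0,np.radians(yaw)])
d=r.inv().apply(np.array([x,y,z])-p)/.3; w=(r.inv()*t).as_rotvec()/np.radians(60)
print("t",round(s["t"],2),"p",p.round(4),"rpy",np.degrees(s["ee_rot"]).round(2),"w",round(float(s["width"]),4),"F",np.round(s["force"],2),"M",np.round(s["moment"],3),"q",np.round(s["q"],3))
print("shift",d.round(4),"turn",w.round(4))
E
python3 - <<'E'
import numpy as np,cv2
from h import *
from scipy.optimize import least_squares
w=np.load("top_w.npy")
for u,v in((329,186),(329,255),(157,157),(234,160),(306,155),(285,182)): print(u,v,w[v,u].round(3))
s=w[200:290,150:250].reshape(-1,3)
Q=s[(s[:,2]>.14)&(s[:,2]<.167)]
# can outer ring
for lo,hi in((.14,.158),(.009,.016)):
    Q=s[(s[:,2]>lo)&(s[:,2]<hi)]
    c=np.array([.465,.013]); 
    Q=Q[np.hypot(*(Q[:,:2]-c).T)<.07]
    hull=cv2.convexHull((Q[:,:2]*1e4).astype(np.float32))[:,0]/1e4
    r=least_squares(lambda a:np.hypot(hull[:,0]-a[0],hull[:,1]-a[1])-a[2],[*c,.04],loss="soft_l1",f_scale=.001); print(lo,hi,len(Q),r.x.round(4))
E
python3 go.py .40 -.30 .32 -105; python3 go.py .465 .013 .29 -81
```

```text
329 186 [ 0.61  -0.292  0.02 ]
329 255 [ 0.441 -0.285  0.019]
157 157 [0.688 0.135 0.015]
234 160 [ 0.679 -0.057  0.015]
306 155 [ 0.69  -0.238  0.016]
285 182 [ 0.622 -0.183  0.014]
0.14 0.158 256 [0.4658 0.0141 0.0378]
0.009 0.016 451 [0.4664 0.0121 0.0545]
t 0.1 p [ 0.2951 -0.6066  0.2445] rpy [ 1.7991e+02 -1.0000e-02 -1.5406e+02] w 0.0877 F [-0.72 -0.1   0.23] M [ 0.03   0.034 -0.025] q [-0.83   0.359  0.011 -0.    -1.224 -0.288]
shift [-0.7615  0.7666 -0.2506] turn [ 1.400e-03  5.000e-04 -8.177e-01]
t 0.1 p [ 0.2951 -0.6066  0.2445] rpy [ 1.7991e+02 -1.0000e-02 -1.5406e+02] w 0.0877 F [-0.72 -0.1   0.23] M [ 0.03   0.034 -0.025] q [-0.83   0.359  0.011 -0.    -1.224 -0.288]
shift [-1.4127  1.6099 -0.1494] turn [ 1.3000e-03  8.0000e-04 -1.2177e+00]
```

```bash
python3 -m inch '0 -0.76 0.767 -0.25 0 0 -0.818;0 -0.76 0.767 -0.25 0 0 -0.818;0 -0.76 0.767 -0.25 0 0 -0.818;0 -0.76 0.767 -0.25 0 0 -0.818;0 -0.76 0.767 -0.25 0 0 -0.818;0 -0.76 0.767 -0.25 0 0 -0.818;0 -0.76 0.767 -0.25 0 0 -0.818;0 -0.76 0.767 -0.25 0 0 -0.818' 40; python3 go.py .4655 .0135 .29 -81
```

```text
t: 0.9
eef_pos: [0.4008, -0.2976, 0.3218]
ee_rot: [-3.139, 0.0, -1.828]
force: [0.3, 0.0, 0.1]
width: 0.0877
t 0.9 p [ 0.4008 -0.2976  0.3218] rpy [-1.7984e+02  2.0000e-02 -1.0475e+02] w 0.0877 F [0.3  0.02 0.13] M [-0.044  0.072  0.01 ] q [-0.244  0.02  -0.24  -0.    -1.308 -0.013]
shift [-1.0575  0.0558  0.1063] turn [-2.700e-03 -2.000e-04 -3.958e-01]
```

```bash
python3 -m inch '0 -1 0.056 0.106 0 0 -0.396;0 -1 0.056 0.106 0 0 -0.396;0 -1 0.056 0.106 0 0 -0.396;0 -1 0.056 0.106 0 0 -0.396;0 -1 0.056 0.106 0 0 -0.396;0 -1 0.056 0.106 0 0 -0.396;0 -1 0.056 0.106 0 0 -0.396;0 -1 0.056 0.106 0 0 -0.396'; python3 go.py .4655 .0135 .211 -81
python3 - <<'E'
from station import arm
import cv2,numpy as np
from h import *
f=arm.grab_frame("wrist"); cv2.imwrite("pics/w1.png",f["img"][:,:,::-1]); print(np.round(f["tool_from_camera"],4))
from scipy.spatial.transform import Rotation as R
s=arm.get_state(); T=np.array(f["tool_from_camera"]); c,ok=cloud(f); tl=c@T[:3,:3].T+T[:3,3]; w=R.from_euler("xyz",s["ee_rot"]).apply(tl.reshape(-1,3)).reshape(tl.shape)+s["eef_pos"]
m=ok&(w[...,2]>.2)&(w[...,2]<.23)&(np.hypot(w[...,0]-.465,w[...,1]-.013)<.06)
Q=w[m];print(len(Q))
if len(Q)>10:
    print(Q.mean(0),Q.min(0),Q.max(0)); d=Q[:,:2]-Q[:,:2].mean(0);V=np.linalg.svd(d,full_matrices=False)[2];pr=d@V[0];print(V[0],np.degrees(np.arctan2(*V[0][::-1])),pr.min(),pr.max(),(d@V[1]).min(),(d@V[1]).max())
E
```

```text
t: 1.7
eef_pos: [0.4609, -0.0053, 0.2879]
ee_rot: [3.14, -0.0, -1.415]
force: [-0.2, -0.4, 0.6]
width: 0.0874
t 1.7 p [ 0.4609 -0.0053  0.2879] rpy [ 1.7991e+02 -2.0000e-02 -8.1070e+01] w 0.0874 F [-0.21 -0.44  0.64] M [-0.046  0.111 -0.029] q [ 0.418 -0.03  -0.366 -0.    -1.236 -0.262]
shift [-0.0598 -0.0254  0.2563] turn [ 0.0015 -0.0003 -0.0012]
[[-1.000e-04  9.567e-01  2.910e-01  7.810e-02]
 [ 1.000e+00  4.000e-04 -1.200e-03 -1.700e-03]
 [-1.300e-03  2.910e-01 -9.567e-01 -1.390e-01]
 [ 0.000e+00  0.000e+00  0.000e+00  1.000e+00]]
947
[0.46922252 0.0050789  0.21369055] [ 0.45904967 -0.02407818  0.20023256] [0.47776919 0.04296882 0.21795041]
[-0.14393851  0.98958663] 98.27581570466333 -0.029514757919858508 0.03765712487751029 -0.004978287326262052 0.005088206705078758
```

View pics/w1.png

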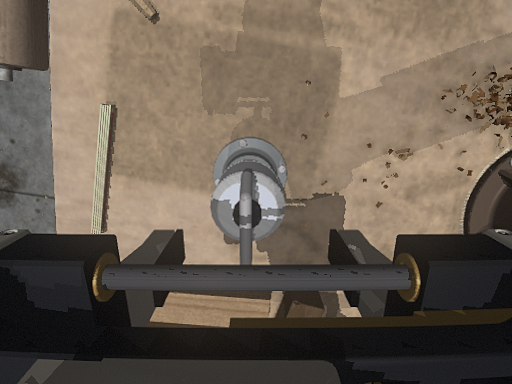

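```bash
python3 -m inch '0 -0.06 -0.02 0.13 0 0 0;0 -0.06 -0.02 0.24 0 0 0;0 -0.06 -0.02 0.255 0 0 0;0 -0.06 -0.02 0.255 0 0 0;0.5 -0.06 -0.02 0.255 0 0 0'; python3 go.py .4668 .0135 .211 -81
python3 - <<'E'
from station import arm
import cv2
f=arm.grab_frame("wrist"); cv2.imwrite("pics/w2.png",f["img"][:,:,::-1])
E
```

```text
t: 2.25
eef_pos: [0.4651, 0.0118, 0.2137]
ee_rot: [-3.139, -0.0, -1.419]
force: [-0.6, -0.8, 0.2]
width: 0.0838
t 2.25 p [0.4651 0.0118 0.2137] rpy [-1.7988e+02 -1.0000e-02 -8.1280e+01] w 0.0838 F [-0.56 -0.83  0.19] M [-0.04   0.062  0.023] q [ 4.510e-01  3.100e-02 -4.810e-01  1.000e-03 -1.056e+00 -2.990e-01]
shift [-0.0047 -0.0065  0.0091] turn [-0.002  -0.0001 -0.0047]
```

View pics/w2.png

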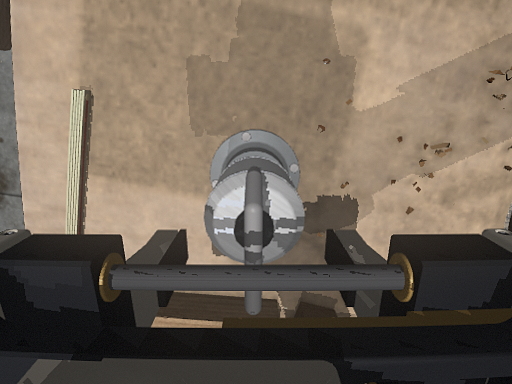

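```bash
python3 -m inch '0.7 -0.003 -0.004 0.007 0 0 0;1 -0.003 -0.004 0.007 0 0 0;1 -0.003 -0.004 0.007 0 0 0;1 -0.003 -0.004 0.007 0 0 0;1 -0.003 -0.004 0.007 0 0 0;1 -0.003 -0.004 0.007 0 0 0;1 -0.003 -0.004 0.007 0 0 0;1 -0.003 -0.004 0.007 0 0 0;1 -0.003 -0.004 0.007 0 0 0;1 -0.003 -0.004 0.007 0 0 0' 40; python3 go.py .4668 .0135 .3 -81
```

```text
t: 3.3
eef_pos: [0.4653, 0.0137, 0.21]
ee_rot: [-3.141, 0.0, -1.417]
force: [0.2, 0.9, -1.1]
width: 0.0088
t 3.3 p [0.4653 0.0137 0.21  ] rpy [-179.98    0.    -81.21] w 0.0088 F [ 0.22  0.89 -1.12] M [ 0.067 -0.125  0.03 ] q [ 0.454  0.037 -0.485  0.    -1.049 -0.301]
shift [ 0.0014 -0.0049 -0.3   ] turn [-0.0003  0.0001 -0.0036]
```

```bash
python3 -m inch '1 0 0 -0.02 0 0 0;1 0 0 -0.06 0 0 0;1 0 0 -0.11 0 0 0;1 0 0 -0.16 0 0 0;1 0 0 -0.2 0 0 0;1 0 0 -0.22 0 0 0;1 0 0 -0.22 0 0 0'; python3 go.py .46 -.19 .25 -81;  python3 - <<'E'
from station import arm
import cv2,numpy as np
f=arm.grab_frame("scene"); cv2.imwrite("pics/s3.png",f["img"][:,:,::-1])
f=arm.grab_frame("top"); np.savez("top3.npz",**f)
from h import *
w,ok=world(f); s=w[ok]; c=np.array([.465,.013]); print([ (lo,int(((s[:,2]>lo)&(s[:,2]<lo+.01)&(np.hypot(s[:,0]-.465,s[:,1]-.013)<.08)).sum())) for lo in np.arange(0,.3,.01).round(2)])
E
```

```text
t: 4.0
eef_pos: [0.4655, 0.0137, 0.2769]
ee_rot: [-3.14, 0.0, -1.417]
force: [-0.8, 0.4, -3.2]
width: 0.0087
t 4.0 p [0.4655 0.0137 0.2769] rpy [-1.7991e+02  2.0000e-02 -8.1210e+01] w 0.0087 F [-0.81  0.44 -3.18] M [ 0.05   0.109 -0.008] q [ 0.454 -0.016 -0.378  0.    -1.207 -0.301]
shift [0.6684 0.1219 0.0893] turn [-0.0015  0.0004 -0.0036]
[(np.float64(0.0), 536), (np.float64(0.01), 375), (np.float64(0.02), 32), (np.float64(0.03), 14), (np.float64(0.04), 59), (np.float64(0.05), 2), (np.float64(0.06), 0), (np.float64(0.07), 0), (np.float64(0.08), 0), (np.float64(0.09), 0), (np.float64(0.1), 0), (np.float64(0.11), 0), (np.float64(0.12), 0), (np.float64(0.13), 0), (np.float64(0.14), 0), (np.float64(0.15), 6), (np.float64(0.16), 13), (np.float64(0.17), 5), (np.float64(0.18), 5), (np.float64(0.19), 5), (np.float64(0.2), 4), (np.float64(0.21), 29), (np.float64(0.22), 26), (np.float64(0.23), 0), (np.float64(0.24), 1), (np.float64(0.25), 14), (np.float64(0.26), 16), (np.float64(0.27), 17), (np.float64(0.28), 4), (np.float64(0.29), 0)]
```

View pics/s3.png

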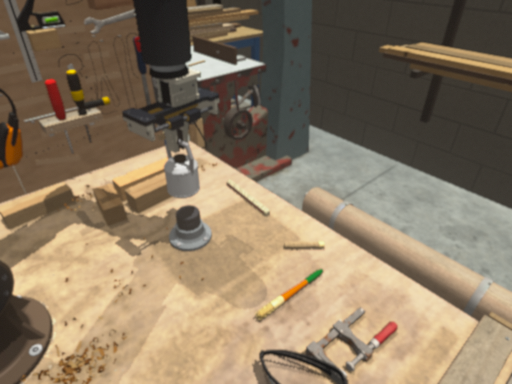

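```bash
python3 -m inch '1 0.06 0.011 0 0 0 0;1 0.15 0.027 0 0 0 0;1 0.25 0.046 0 0 0 0;1 0.35 0.064 0 0 0 0;1 0.45 0.082 0.05 0 0 0;1 0.54 0.099 0.12 0 0 0;1 0.61 0.111 0.2 0 0 0;1 0.65 0.119 0.28 0 0 0;1 0.668 0.122 0.35 0 0 0;1 0.668 0.122 0.41 0 0 0;1 0.668 0.122 0.44 0 0 0;1 0.668 0.122 0.45 0 0 0'; python3 go.py .46 -.19 .127 -81;  python3 - <<'E'
from station import arm
import cv2,numpy as np
f=arm.grab_frame("scene"); cv2.imwrite("pics/s4.png",f["img"][:,:,::-1])
E
```

```text
t: 5.3
eef_pos: [0.4588, -0.19, 0.1397]
ee_rot: [3.139, 0.0, -1.418]
force: [0.3, -0.2, -2.6]
width: 0.0087
t 5.3 p [ 0.4588 -0.19    0.1397] rpy [ 1.7985e+02  3.0000e-02 -8.1220e+01] w 0.0087 F [ 0.29 -0.18 -2.62] M [ 0.073  0.122 -0.008] q [ 0.004  0.167 -0.518 -0.    -0.889  0.149]
shift [ 0.0007 -0.004   0.0422] turn [ 0.0025  0.0005 -0.0037]
```

View pics/s4.png

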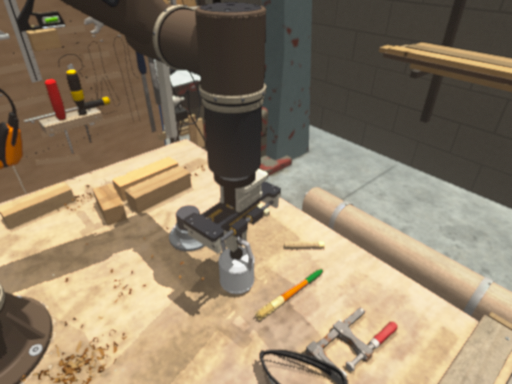

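```bash
python3 -m inch '1 0 0 0.015 0 0 0;1 0 0 0.03 0 0 0;1 0 0 0.037 0 0 0;1 0 0 0.041 0 0 0;1 0 0 0.041 0 0 0'; python3 go.py .46 -.19 .127 -81
```

```text
t: 5.85
eef_pos: [0.4596, -0.19, 0.1287]
ee_rot: [-3.141, -0.0, -1.417]
force: [-0.8, -0.8, -3.7]
width: 0.0087
t 5.85 p [ 0.4596 -0.19    0.1287] rpy [-179.99   -0.    -81.21] w 0.0087 F [-0.83 -0.82 -3.67] M [0.029 0.091 0.05 ] q [ 0.004  0.18  -0.532  0.    -0.859  0.149]
shift [ 0.0003 -0.0013  0.0057] turn [-0.0001 -0.     -0.0035]
```

```bash
python3 -m inch '1 0 0 0.003 0 0 0;1 0 0 0.006 0 0 0;1 0 0 0.006 0 0 0'; python3 go.py .46 -.19 .127 -81
```

```text
t: 6.15
eef_pos: [0.4599, -0.19, 0.127]
ee_rot: [-3.141, -0.0, -1.417]
force: [-0.2, 0.3, -1.5]
width: 0.0087
t 6.15 p [ 0.4599 -0.19    0.127 ] rpy [-1.7997e+02 -1.0000e-02 -8.1210e+01] w 0.0087 F [-0.2   0.28 -1.47] M [ 0.07  -0.052 -0.009] q [ 0.004  0.182 -0.533  0.    -0.855  0.149]
shift [-0.0001 -0.0004  0.0001] turn [-0.0005 -0.0002 -0.0035]
```

```bash
python3 -m inch '1 0 0 0.003 0 0 0;1 0 0 0.004 0 0 0;0.8 0 0 0.004 0 0 0;0.6 0 0 0.003 0 0 0;0 0 0 0.003 0 0 0;0 0 0 0.003 0 0 0;0 0 0 0.003 0 0 0;0 0 0 0.003 0 0 0;0 0 0 0.003 0 0 0;0 0 0 0.003 0 0 0'; python3 go.py .46 -.19 .2 -81
python3 - <<'E'
from station import arm
import cv2,numpy as np
f=arm.grab_frame("wrist"); cv2.imwrite("pics/w5.png",f["img"][:,:,::-1])
E
```

```text
t: 7.15
eef_pos: [0.4596, -0.19, 0.126]
ee_rot: [-3.142, 0.0, -1.417]
force: [-0.1, 1.1, 0.0]
width: 0.0675
t 7.15 p [ 0.4596 -0.19    0.126 ] rpy [-180.      0.    -81.22] w 0.0675 F [-0.05  1.06  0.02] M [0.01  0.088 0.011] q [ 0.004  0.184 -0.535 -0.    -0.852  0.149]
shift [ 1.000e-04 -1.300e-03 -2.468e-01] turn [-0.      0.     -0.0036]
```

View pics/w5.png

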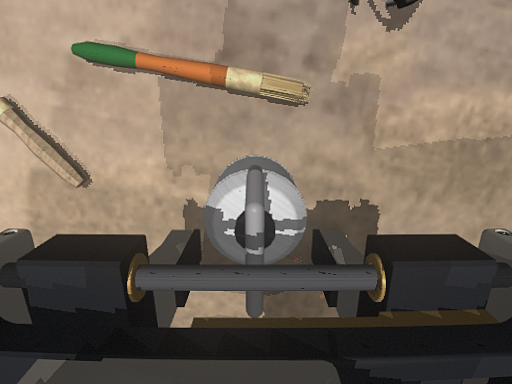

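```bash
python3 -m inch '0 0 0 -0.1 0 0 0;0 0 0 -0.24 0 0 0;0 0 0 -0.38 0 0 0;0 0 0 -0.46 0 0 0'
python3 - <<'E'
from station import arm
import cv2,numpy as np
from h import *
f=arm.grab_frame("top"); np.savez("top6.npz",**f); cv2.imwrite("pics/t6.png",f["img"][:,:,::-1])
w,ok=world(f)
from scipy.optimize import least_squares
c=np.array([.4664,.0121])
s=w[ok]; s=s[np.hypot(*(s[:,:2]-c).T)<.075]
for lo,hi in((.07,.095),(.078,.09),(.04,.05),(.009,.017)):
    Q=s[(s[:,2]>lo)&(s[:,2]<hi)]
    if len(Q)<10: print(lo,len(Q)); continue
    hull=cv2.convexHull((Q[:,:2]*1e4).astype(np.float32))[:,0]/1e4
    r=least_squares(lambda a:np.hypot(hull[:,0]-a[0],hull[:,1]-a[1])-a[2],[*c,.03],loss="soft_l1",f_scale=.001); print(lo,hi,len(Q),np.median(Q[:,2]),r.x.round(4))
# can
s=w[ok]; s=s[np.hypot(s[:,0]-.46,s[:,1]+.19)<.06]
for lo,hi in((.11,.14),(.05,.085)):
    Q=s[(s[:,2]>lo)&(s[:,2]<hi)]; print(lo,len(Q),Q.mean(0) if len(Q) else 0)
E
python3 go.py .466 .012 .15 -81
```

```text
t: 7.6
eef_pos: [0.4605, -0.1903, 0.2676]
ee_rot: [-3.138, -0.001, -1.417]
force: [-0.3, 0.1, -0.1]
width: 0.0874
0.07 0
0.078 0
0.04 0
0.009 0
0.11 0 0
0.05 0 0
t 7.65 p [ 0.4618 -0.1908  0.2706] rpy [-179.55   -0.19  -81.17] w 0.0874 F [ 2.41 -0.26  3.5 ] M [-0.16  -0.264  0.008] q [ 0.004  0.045 -0.332  0.002 -1.186  0.149]
shift [-0.667  -0.1144  0.4007] turn [-0.0074 -0.0031 -0.0029]
```

View pics/t6.png

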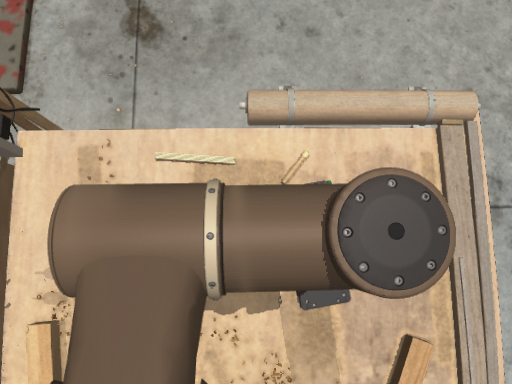

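```bash
python3 -m inch '0 -0.1 -0.02 0 0 0 0;0 -0.25 -0.045 0 0 0 0;0 -0.4 -0.07 0 0 0 0;0 -0.55 -0.095 0.1 0 0 0;0 -0.64 -0.11 0.2 0 0 0;0 -0.667 -0.115 0.26 0 0 0;0 -0.667 -0.115 0.28 0 0 0;0 -0.667 -0.115 0.28 0 0 0'
cat > wr.py <<'E'
import sys
from station import arm
import cv2,numpy as np
from h import *
from scipy.spatial.transform import Rotation as R
def wrist(name):
    s=arm.get_state(); f=arm.grab_frame("wrist"); cv2.imwrite(f"pics/{name}.png",f["img"][:,:,::-1])
    T=np.array(f["tool_from_camera"]); c,ok=cloud(f); tl=c@T[:3,:3].T+T[:3,3]
    w=R.from_euler("xyz",s["ee_rot"]).apply(tl.reshape(-1,3)).reshape(tl.shape)+s["eef_pos"]
    return s,w,ok,tl
E
python3 - <<'E'
from wr import *
from scipy.optimize import least_squares
s,w,ok,tl=wrist("w7"); c=np.array([.466,.012])
P=w[ok]; P=P[np.hypot(*(P[:,:2]-c).T)<.075]
print(np.histogram(P[:,2],bins=np.arange(0,.12,.01)))
for lo,hi in((.078,.09),(.04,.05),(.009,.017)):
    Q=P[(P[:,2]>lo)&(P[:,2]<hi)]
    if len(Q)<10: print(lo,len(Q)); continue
    hull=cv2.convexHull((Q[:,:2]*1e4).astype(np.float32))[:,0]/1e4
    r=least_squares(lambda a:np.hypot(hull[:,0]-a[0],hull[:,1]-a[1])-a[2],[*c,.03],loss="soft_l1",f_scale=.001); print(lo,hi,len(Q),np.median(Q[:,2]),r.x.round(4),Q.min(0).round(4),Q.max(0).round(4))
E
python3 go.py .466 .012 .071 -81
```

```text
t: 8.45
eef_pos: [0.4627, 0.0128, 0.1793]
ee_rot: [3.14, -0.001, -1.417]
force: [0.3, -0.4, 0.1]
width: 0.0876
(array([2124, 2870,  195,  107,  666,   98,  123,  192, 3164,    0,    0]), array([0.  , 0.01, 0.02, 0.03, 0.04, 0.05, 0.06, 0.07, 0.08, 0.09, 0.1 ,
       0.11]))
0.078 0.09 3230 0.08268576824306823 [0.4687 0.0123 0.0289] [ 0.4394 -0.0165  0.078 ] [0.4978 0.0421 0.0849]
0.04 0.05 666 0.044674673612402654 [0.4686 0.0127 0.0341] [ 0.434  -0.0216  0.04  ] [0.5027 0.0239 0.0499]
0.009 0.017 2720 0.012488641168323544 [0.4686 0.0128 0.0539] [ 0.4142 -0.0412  0.009 ] [0.5225 0.0588 0.017 ]
t 8.5 p [0.4633 0.0126 0.1802] rpy [ 1.7999e+02 -2.0000e-02 -8.1220e+01] w 0.088 F [-0.73  0.01 -0.01] M [0.042 0.069 0.01 ] q [ 0.454  0.063 -0.532  0.    -0.976 -0.301]
shift [ 0.0032 -0.0087  0.364 ] turn [ 0.0002 -0.0004 -0.0036]
```

View pics/w7.png

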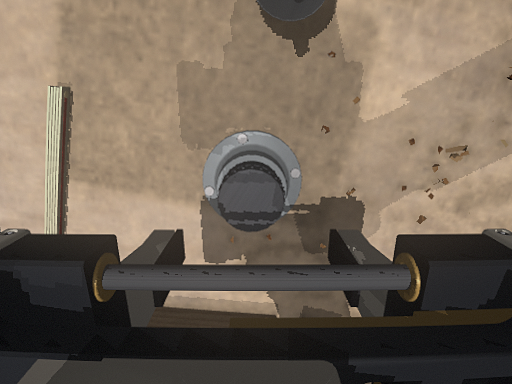

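```bash
python3 -m inch '0 0.003 -0.015 0.05 0 0 0;0 0.003 -0.015 0.17 0 0 0;0 0.003 -0.015 0.28 0 0 0;0 0.003 -0.015 0.34 0 0 0;0 0.003 -0.015 0.364 0 0 0;0 0.003 -0.015 0.364 0 0 0;0 0.003 -0.015 0.364 0 0 0'; python3 go.py .468 .0123 .071 -81
python3 - <<'E'
from station import arm
import cv2,numpy as np
f=arm.grab_frame("wrist"); cv2.imwrite("pics/w8.png",f["img"][:,:,::-1])
E
```

```text
t: 9.2
eef_pos: [0.4688, 0.0128, 0.072]
ee_rot: [-3.14, 0.0, -1.418]
force: [-0.3, 0.3, 0.1]
width: 0.0875
t 9.2 p [0.4688 0.0128 0.072 ] rpy [-1.7989e+02  2.0000e-02 -8.1240e+01] w 0.0875 F [-0.3   0.28  0.1 ] M [0.017 0.094 0.03 ] q [ 0.449  0.216 -0.656  0.    -0.696 -0.296]
shift [0.0012 0.0028 0.0034] turn [-0.0019  0.0003 -0.0039]
```

View pics/w8.png

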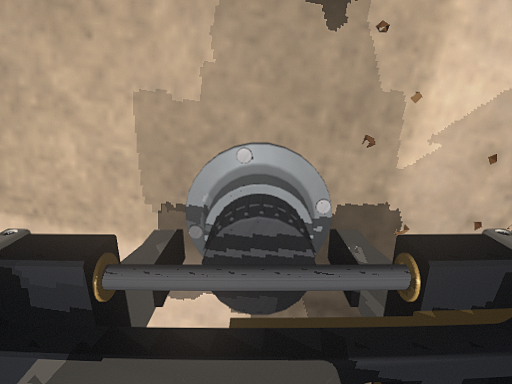

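```bash
python3 -m inch '0.2 0 0.003 0 0 0 0;1 0 0.003 0 0 0 0;1 0 0.003 0 0 0 0;1 0 0.003 0 0 0 0;1 0 0.003 0 0 0 0;1 0 0.003 0 0 0 0' 12; python3 go.py .468 .0123 .071 -81
```

```text
t: 9.85
eef_pos: [0.4669, 0.0127, 0.0709]
ee_rot: [-3.141, 0.0, -1.417]
force: [-0.8, 1.0, 3.1]
width: 0.0577
t 9.85 p [0.4669 0.0127 0.0709] rpy [-179.99    0.    -81.21] w 0.0577 F [-0.78  1.01  3.1 ] M [ 0.16   0.485 -0.04 ] q [ 0.45   0.216 -0.66   0.    -0.694 -0.297]
shift [ 0.002  -0.0033 -0.0002] turn [-0.0002  0.     -0.0035]
```

```bash
python3 -m inch '1 0 0 0 0 0 0;1 0 0 0 0 0 0;1 0 0 0 0 0 0;1 0 0 0 0 0 0' 40; python3 go.py .468 .0123 .071 -81;  python3 -m inch '1 0 0 0 0 0 -0.05;1 0 0 0 0 0 -0.1' ; python3 go.py .468 .0123 .071 -81; python3 -m inch '1 0 0 0 0 0 -0.05;1 0 0 0 0 0 -0.05' ; python3 go.py .468 .0123 .071 -81
```

```text
t: 10.25
eef_pos: [0.4669, 0.0127, 0.0709]
ee_rot: [-3.141, 0.0, -1.417]
force: [-2.0, 0.9, 5.4]
width: 0.0573
t 10.25 p [0.4669 0.0127 0.0709] rpy [-179.99    0.    -81.21] w 0.0573 F [-2.02  0.86  5.42] M [0.344 0.734 0.047] q [ 0.45   0.216 -0.66   0.    -0.694 -0.297]
shift [ 0.002  -0.0033 -0.0003] turn [-0.0002  0.     -0.0035]
t: 10.45
eef_pos: [0.4672, 0.0127, 0.0709]
ee_rot: [-3.141, -0.0, -1.311]
force: [-0.5, -0.7, 3.3]
width: 0.0568
t 10.45 p [0.4672 0.0127 0.0709] rpy [-179.96   -0.    -75.1 ] w 0.0568 F [-0.51 -0.72  3.33] M [-0.053  0.197 -0.098] q [ 0.45   0.216 -0.66   0.    -0.694 -0.19 ]
shift [ 0.0021 -0.0022 -0.0002] turn [-0.0006 -0.      0.0984]
t: 10.65
eef_pos: [0.4672, 0.0127, 0.0709]
ee_rot: [-3.141, -0.0, -1.259]
force: [-0.3, 0.4, 4.6]
width: 0.0572
t 10.65 p [0.4672 0.0127 0.0709] rpy [-1.7996e+02 -1.0000e-02 -7.2160e+01] w 0.0572 F [-0.31  0.42  4.59] M [0.009 0.11  0.111] q [ 0.45   0.217 -0.66   0.    -0.694 -0.139]
shift [ 0.0022 -0.0021 -0.0003] turn [-6.000e-04 -1.000e-04  1.474e-01]
```

```bash
cat > m.py <<'E'
from station import arm
import numpy as np
s=arm.get_state(); print("   yaw %.2f turned %.3f Mz %.3f eff6 %.3f w %.4f F %s z %.4f"%(np.degrees(s["ee_rot"][2]),s["ee_rot"][2]+1.4173,s["moment"][2],s["joint_efforts"][5],s["width"],np.round(s["force"],1),s["eef_pos"][2]))
E
python3 m.py; python3 -m inch '1 0 0 0 0 0 -0.04' >/dev/null; python3 m.py; python3 -m inch '1 0 0 0 0 0 -0.04'>/dev/null ; python3 m.py;  python3 -m inch '1 0 0 0 0 0 -0.04' >/dev/null; python3 m.py;  python3 -m inch '1 0 0 0 0 0 -0.04' >/dev/null; python3 m.py
```

```text
yaw -72.16 turned 0.158 Mz 0.111 eff6 0.657 w 0.0572 F [-0.3  0.4  4.6] z 0.0709
   yaw -69.89 turned 0.197 Mz -0.087 eff6 -1.035 w 0.0572 F [ 0.7 -0.5  4. ] z 0.0709
   yaw -67.43 turned 0.240 Mz -0.110 eff6 -0.646 w 0.0572 F [-0.5  0.6  3.2] z 0.0709
   yaw -65.02 turned 0.283 Mz -0.057 eff6 -0.603 w 0.0570 F [-0.1 -0.1  4.4] z 0.0709
   yaw -62.62 turned 0.324 Mz -0.085 eff6 -0.600 w 0.0573 F [0.3 0.4 4.1] z 0.0709
```

```bash
for i in 1; do python3 -m inch '1 0 0 0 0 0 -0.05;1 0 0 0 0 0 -0.1' >/dev/null; python3 m.py; python3 -m inch '1 0 0 0 0 0 -0.05;1 0 0 0 0 0 -0.1' >/dev/null; python3 m.py; python3 -m inch '1 0 0 0 0 0 -0.05;1 0 0 0 0 0 -0.1' >/dev/null; python3 m.py; python3 -m inch '1 0 0 0 0 0 -0.05;1 0 0 0 0 0 -0.1' >/dev/null; python3 m.py; done
```

```text
yaw -56.59 turned 0.430 Mz -0.062 eff6 -0.786 w 0.0571 F [ 0.1 -0.   4.5] z 0.0709
   yaw -50.59 turned 0.534 Mz -0.041 eff6 -0.774 w 0.0575 F [-0.6 -0.4  4.2] z 0.0709
   yaw -44.59 turned 0.639 Mz -0.089 eff6 -0.773 w 0.0571 F [ 1.1 -0.2  3.5] z 0.0709
   yaw -38.59 turned 0.744 Mz -0.138 eff6 -0.774 w 0.0572 F [-0.2 -0.4  3.5] z 0.0709
```

```bash
for i in 1; do python3 -m inch '1 0 0 0 0 0 -0.05;1 0 0 0 0 0 -0.1' >/dev/null; python3 m.py; python3 -m inch '1 0 0 0 0 0 -0.05;1 0 0 0 0 0 -0.1' >/dev/null; python3 m.py; python3 -m inch '1 0 0 0 0 0 -0.05;1 0 0 0 0 0 -0.1' >/dev/null; python3 m.py; python3 -m inch '1 0 0 0 0 0 -0.03;1 0 0 0 0 0 -0.06' >/dev/null; python3 m.py; done
```

```text
yaw -32.59 turned 0.848 Mz -0.118 eff6 -0.774 w 0.0571 F [-0.6 -0.2  4.4] z 0.0709
   yaw -26.59 turned 0.953 Mz -0.048 eff6 -0.774 w 0.0572 F [-0.2 -0.3  3.4] z 0.0709
   yaw -20.60 turned 1.058 Mz -0.088 eff6 -0.774 w 0.0575 F [0.1 0.7 3.8] z 0.0709
   yaw -17.04 turned 1.120 Mz -0.120 eff6 -0.402 w 0.0572 F [0.1 0.5 4.2] z 0.0709
```

```bash
for i in 1; do python3 -m inch '1 0 0 0 0 0 -0.04;1 0 0 0 0 0 -0.08' >/dev/null; python3 m.py; python3 -m inch '1 0 0 0 0 0 -0.04;1 0 0 0 0 0 -0.08' >/dev/null; python3 m.py; python3 -m inch '1 0 0 -0.003 0 0 0' >/dev/null; python3 m.py; python3 -m inch '1 0 0 -0.003 0 0 0;1 0 0 -0.003 0 0 0' >/dev/null; python3 m.py;python3 -m inch '1 0 0 -0.003 0 0 0;1 0 0 -0.003 0 0 0' >/dev/null; python3 m.py; done
```

```text
yaw -12.22 turned 1.204 Mz -0.098 eff6 -0.614 w 0.0574 F [-0.6 -0.7  3.4] z 0.0709
   yaw -7.42 turned 1.288 Mz -0.117 eff6 -0.601 w 0.0576 F [0.2 0.2 3.2] z 0.0709
   yaw -7.48 turned 1.287 Mz -0.014 eff6 0.602 w 0.0571 F [ 0.5  0.3 -2.3] z 0.0714
   yaw -7.51 turned 1.286 Mz 0.021 eff6 -0.019 w 0.0573 F [-0.2  0.5 -0.6] z 0.0724
   yaw -7.44 turned 1.287 Mz -0.064 eff6 -0.013 w 0.0570 F [ 0.1 -0.8 -0.8] z 0.0734
```

```bash
for i in 1; do python3 -m inch '1 0 0 -0.003 0 0 0;1 0 0 -0.003 0 0 0' >/dev/null; python3 m.py; python3 -m inch '1 0 0 -0.003 0 0 0;1 0 0 -0.003 0 0 0' >/dev/null; python3 m.py; done
```

```text
yaw -7.42 turned 1.288 Mz -0.006 eff6 -0.004 w 0.0575 F [-0.4 -0.1 -1.2] z 0.0745
   yaw -7.42 turned 1.288 Mz 0.002 eff6 -0.001 w 0.0570 F [ 0.6  0.2 -1.4] z 0.0754
```

```bash
python3 -m inch '1 0 0 -0.01 0 0 0;1 0 0 -0.025 0 0 0;1 0 0 -0.04 0 0 0' >/dev/null; python3 m.py; python3 -m inch '1 0 0 -0.03 0 0 0;1 0 0 -0.07 0 0 0;1 0 0 -0.12 0 0 0;1 0 0 -0.17 0 0 0;1 0 0 -0.21 0 0 0;1 0 0 -0.23 0 0 0;1 0 0 -0.23 0 0 0;1 0 0 -0.23 0 0 0;1 0 0 -0.23 0 0 0'; python3 m.py
python3 - <<'E'
from station import arm
import cv2,numpy as np
from h import *
for n in ("scene","wrist"):
    f=arm.grab_frame(n); cv2.imwrite(f"pics/{n}9.png",f["img"][:,:,::-1])
    if n=="scene":
        w,ok=world(f); P=w[ok]; Q=P[(np.hypot(P[:,0]-.46,P[:,1]+.19)<.06)&(P[:,2]>.02)]; print(len(Q),Q.min(0),Q.max(0))
        hd=Q[Q[:,2]>.115]; print("handle",len(hd),hd.mean(0),hd.max(0))
        # cap
        f2=P[(np.hypot(P[:,0]-.467,P[:,1]-.0125)<.045)]; print(np.histogram(f2[:,2],bins=np.arange(0,.26,.01)))
E
```

```text
yaw -7.41 turned 1.288 Mz 0.008 eff6 -0.000 w 0.0574 F [-0.1 -0.2 -1.6] z 0.0877
t: 15.15
eef_pos: [0.4664, 0.0125, 0.1557]
ee_rot: [3.141, 0.001, -0.13]
force: [0.3, -0.8, -2.1]
width: 0.0573
   yaw -7.42 turned 1.288 Mz -0.014 eff6 0.000 w 0.0573 F [ 0.3 -0.8 -2.1] z 0.1557
1477 [ 0.42054396 -0.23631914  0.0201173 ] [ 0.49254118 -0.1492568   0.13209569]
handle 178 [ 0.4575718  -0.19536097  0.12714112] [ 0.46756275 -0.15596282  0.13209569]
(array([  9, 194,  95,  92, 294,  72,  30,   0,   0,   0,   0,   0,  12,
        49,  63,  52,  59,   0,   9,  12,  14,  65,  54,  82, 188]), array([0.  , 0.01, 0.02, 0.03, 0.04, 0.05, 0.06, 0.07, 0.08, 0.09, 0.1 ,
       0.11, 0.12, 0.13, 0.14, 0.15, 0.16, 0.17, 0.18, 0.19, 0.2 , 0.21,
       0.22, 0.23, 0.24, 0.25]))
```

View pics/scene9.png

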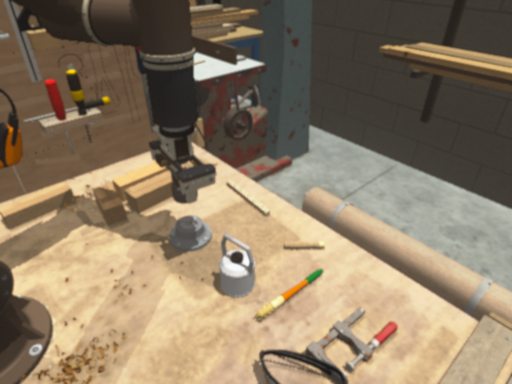

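View pics/wrist9.png

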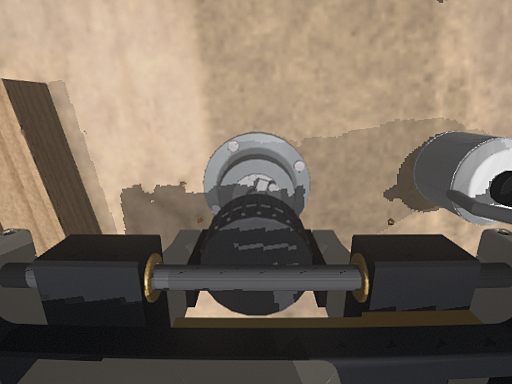

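```bash
python3 m.py; python3 -c "
from station import arm
print(arm.job_done())"; python3 m.py
```

```text
yaw -7.42 turned 1.288 Mz -0.028 eff6 0.000 w 0.0573 F [-0.2 -0.5 -1.5] z 0.1557
the job is handed in; nothing more can be done
None
the job is handed in; nothing more can be done
```

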